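# Park a bearing sleeve at the top of the feed gutter

## Task

With the fingers, push the steel sleeve that lies in the sloped gutter gently up the slope, over the crest, until it sits by itself in the dip against the red stop. Let go of it, then push the yellow keeper slide by its black knob all the way in across the gutter, so that the sleeve cannot roll back. Roll the sleeve only: never lift it out, fling it or tip it, and leave the other things on the bench where they are.

Things in the scene. Friction and masses are not known exactly. Their poses are not given: they have to be found in the camera images.
- gutter: Fixed steel feed gutter with blue walls, 262 mm long. Origin on the bench top (z 0) under the channel's centre line; x points uphill along the channel, y across it to the keeper's side, z up. The channel is 54 mm wide; its walls are 4 mm thick and their tops stand only 12 mm above its floor all along, so most of the sleeve is clear above them.
- low_end (a point): Low end of the channel floor: gutter x -155, z 12 mm. The floor is level from here to gutter x -75 mm, then rises at 7 degrees to the crest. Behind this point is a low lip 4 mm thick, its top at z 22 mm.
- crest (a point): Crest of the floor: gutter x 45, z 26.7 mm. A sleeve left short of it rolls back down; past it the floor dips at 8 degrees to the red stop, and the sleeve rolls into the dip by itself and stays.
- parked (a point): Centre of the sleeve when parked in the dip against the red stop: gutter x 70, y 0, z 48.5 mm. The stop's face is at gutter x 95 mm; it is 12 mm thick, 62 mm wide and its top is at z 72 mm.
- sleeve: The loose steel bearing sleeve, a smooth, lightly oiled (slippery) cylinder 50 mm in diameter and 48 mm long with a dark bore and a copper band round its middle, about 0.4 kg. It lies on the gutter's level low end with its axis (its own y) across the channel, 3 mm free at either side, and rolls freely. Its origin is its centre, 25 mm above the floor; its x and z axes turn as it rolls.
- keeper (a joint): Keeper: yellow bar 14 mm wide, 62 mm long, 10 mm high (z 42 to 52 mm) sliding across the gutter along its -y, centred on gutter x 34 mm. Value: travel in m, 0 fully out, 0.060 fully in (hard end). About 2 N of friction; stays where left. Starts 0 to 15 mm in. Fully in, its tip is 14 mm past the channel's centre line and its face 4 mm behind the parked sleeve.
- keeper_knob (a point): Middle (z 68.5 mm) of the keeper's upright black knob, a cylinder 20 mm in diameter standing on the bar from z 52 to 85 mm. At keeper value 0 it is at gutter x 34, y 95 mm, at 0.060 at y 35 mm; the bar ends 13 mm further out (gutter +y) than this point. Push it from outside, towards the gutter's -y.
- guide (a point): Middle of the top of the keeper's fixed grey guide, 44 mm along the gutter's x, 76 mm along its y, its top at z 52 mm, level with the bar that slides in it; only the knob stands above.
- spare_sleeve: Bystander: a like sleeve standing upright on the bench beside the gutter's low end, 50 mm in diameter, 49 mm high; origin under its centre.
- test_block: Bystander: round brass hardness test block lying flat, 60 mm in diameter, 12 mm thick; origin under its centre.
- spanner: Bystander: a steel spanner lying flat beyond the gutter; origin under its middle.
- oil_bottle: Bystander: green bottle with red cap, 48 mm in diameter, 110 mm high; origin under its centre.
- race: Bystander: dark steel bearing race lying flat, 72 mm in outer diameter, 16 mm high; origin under its centre.
- cup: Bystander: orange plastic cup, 64 mm in diameter, 60 mm high; origin under its centre.
Mind the look-alikes: they are no part of the job. Leave any blue look-alike of the sleeve alone.

How it is judged:
By the outcome, as a careful person would: the job done as asked, in the order asked, and still so for the second after the job is handed in, with the robot touching nothing.
It also fails if it takes over 48 s, if anything falls off the work surface, if the arm or the gripper's body presses on something with over 40 N, if the wrist force passes 120 N, or if a joint passes its speed limit or range.

## Robot

A 7-joint arm with a two-finger parallel gripper is mounted at the origin on the work surface. World frame = base frame: x ahead of the robot, y to its left, z up, the work surface at z = 0. Lengths are in m, angles in rad, forces in N, time in s.
With the tool pointing down it reaches from about 0.425 to 0.95 m from the base axis. Payload 4.7 kg.
Tool frame: the origin (TCP) lies at the very end of the fingers, on their centre line; the grasp point (between the pads) lies 19 mm behind it; z points along the fingers, y is the direction in which the jaws open and shut (so a half turn about z gives the same grasp; the last joint's range is limited). The gripper opens to 87 mm and grips with 3 to 60 N. Pads are 19 mm wide; open, the fingers measure 117 mm over their backs; the gripper's body (75 mm by 190 mm) begins 51 mm behind the grasp point.
Start: joints at [1.285, 0.469, -0.049, 1.532, 0.024, 1.141, -0.082], TCP at [0.171, -0.653, 0.223] pointing down, gripper open.
Joint ranges: [-2.59, 2.59], [-0.33, 1.99], [-1.39, 1.29], [0.1, 2.45], [-1.04, 4.18], [0.21, 1.99], [-2.66, 2.66]. Speed limits (rad/s): [2.57, 2.57, 3.14, 3.14, 3.14, 3.14, 3.14].

## Interface

Orientations are given as [roll, pitch, yaw] about the fixed x, y, z axes, in that order (R = Rz(yaw) Ry(pitch) Rx(roll)).
In Python, from bench import bot, viewer gives the robot as it stands.
- The arm moves only by the tool send_rows, never from a script. Its argument "targets" is a list of rows, each a list of 7 numbers: the turn, a rotation vector about the tool's x, y, z in rad, then the shift along the tool's x, y, z in mm, then the opening, from 0 (shut) to 1 (fully open). In form: [[ax, ay, az, x, y, z, gripper], ...]. A call has 1 to 10 rows; each row shifts and turns the commanded pose from where the row before left it, along the tool's axes as they then stand; what a row does not reach is not made up. A row lasts 1/8 s, in which the tool goes at most 62.5 mm and 10.7 degrees, less where a joint would pass 70% of its speed; a pose out of reach is approached as far as the arm can. A call with a gripper value outside its range is refused whole. The fingers move at their own pace and stop on an object; "newtons" is the grip in N (left out, the last holds). Time passes only in rows, so rows that do not move let the fingers close. It gives the time, the measured TCP pose, the force and the opening at its end, in the units of the state.
- bot.observe(): the state, without advancing time (a new reading comes with each control period).
- viewer.read_camera(name): name is "scene" or "top" or "wrist"; returns a dict with "pixels" (384x512x3 uint8, red, green, blue), "camera_matrix" (3x3 intrinsics, pixels), "T" (4x4, takes a point from camera to world coordinates); the wrist camera has in their place "hand_eye" (4x4, takes a point from camera to tool coordinates, whose origin is the TCP and whose axes are the flange's). Camera axes: x right, y down, z forward; pixel columns grow to the right and rows downward; lengths in m; the calibration is good to about 2 mm. A picture is of the moment at which its call begins: read the wrist's pose just before it. There is no depth.
- bot.close_job(): hands the job in, once; it reports no verdict.
The state is a dict: "time_s": time; "joints": joint angles; "dq": joint speeds; "joint_torque": joint torques, N m; "ee_pos": TCP position; "eef_rot": TCP orientation; "force": force on the tool from outside, world axes, zero at the start; "wrist_torque": the same for the moment, N m; "finger_gap": finger opening in m.
Only numpy, scipy, OpenCV 4.12 (cv2) and the standard library are available. Lean on these libraries where they do the work, as an engineer would, in place of code of your own. Each camera call takes 0.05 s, during which the arm holds its last target. There are 200 camera calls.

## Working session

There is one attempt and no reset: what is moved stays moved. The work goes in short steps, Python scripts to look and compute and a tool call to move; the robot and the scene stay as the last step left them, time stands still between calls to the robot, and variables do not carry over. Pictures are saved under pics/ and viewed, about 8 in all and at most 12, crops included, and the job is handed in when it is done.

Besides the shell and the picture viewer there is one more tool, called by a JSON object that holds its "name" and its "arguments". send_rows: Moves the arm, as the interface text tells. Its arguments: {"type":"object","properties":{"targets":{"type":"array","items":{"type":"array","items":{"type":"number"}}},"newtons":{"type":"number"}},"required":["targets"]}

```bash
mkdir -p pics; ls; python3 - <<'E'
from bench import bot, viewer
import cv2,numpy as np
s=bot.observe(); print(s)
for n in ["scene","top"]:
    c=viewer.read_camera(n); cv2.imwrite(f"pics/{n}0.png",c["pixels"][:,:,::-1]); np.savez(f"{n}0.npz",**c)
    print(n,c["camera_matrix"],c["T"])
a=cv2.imread("pics/scene0.png");b=cv2.imread("pics/top0.png")
E
```

```text
pics
{'time_s': 0.0, 'joints': array([ 1.28511193,  0.46942799, -0.04859501,  1.53363812,  0.02413965,
        1.14101108, -0.08232556]), 'dq': array([-8.05049992e-04,  2.69837551e-04, -2.82458205e-05,  1.24075391e-03,
       -9.03393100e-04,  7.32270359e-04, -1.42375952e-03]), 'joint_torque': array([ 6.18433460e-04, -5.07979631e+01, -8.05075443e-02, -2.36156577e+01,
       -6.14232221e-02,  3.81086231e-02,  1.73750632e-04]), 'ee_pos': array([ 0.17128438, -0.65231017,  0.22153215]), 'eef_rot': array([-3.13969796e+00,  1.04591788e-04,  2.56805968e-01]), 'force': array([0.05819664, 0.63592472, 0.28940587]), 'wrist_torque': array([ 0.0005614 , -0.01284917, -0.02826868]), 'finger_gap': 0.08709641733686804}
scene [[359.76372799   0.         254.31940791]
 [  0.         359.76372799 191.19365071]
 [  0.           0.           1.        ]] [[ 0.76371992  0.32169622 -0.55968154  1.04168472]
 [ 0.64531542 -0.40370583  0.64852881 -0.55582584]
 [-0.01731743 -0.8564655  -0.51591371  0.48564153]
 [ 0.          0.          0.          1.        ]]
top [[387.45871644   0.         253.38184232]
 [  0.         387.45871644 197.47043699]
 [  0.           0.           1.        ]] [[ 0.02682395 -0.98617431  0.16352589  0.41848666]
 [-0.99963571 -0.02597344  0.00733729 -0.02714468]
 [-0.00298852 -0.16366313 -0.98651176  1.01799762]
 [ 0.          0.          0.          1.        ]]
```

View pics/scene0.png

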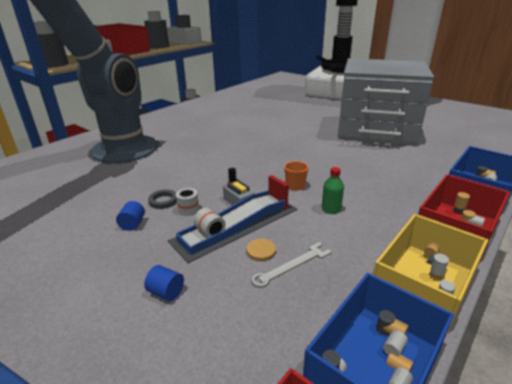

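View pics/top0.png

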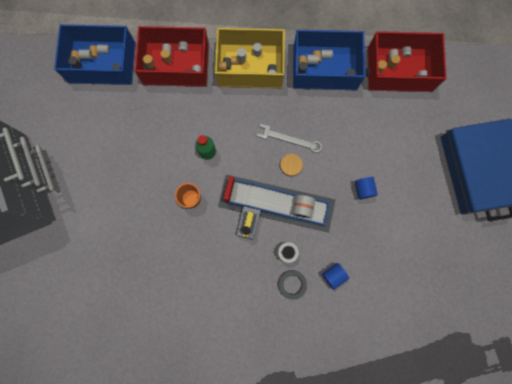

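Candidates for the sleeve: the one lying in the gutter (top 304,207; copper band) is the target. The spare stands upright at (288,252), and the blue look-alikes are at (367,187) and (336,276). Next I'll make one close crop and take measurements.

```bash
cat > h.py <<'E'
import cv2,numpy as np
def ray(c,uv,z):
    K,T=c["camera_matrix"],c["T"]; d=T[:3,:3]@np.linalg.solve(K,[uv[0],uv[1],1.]); o=T[:3,3]
    return o+d*(z-o[2])/d[2]
def proj(c,p):
    T=np.linalg.inv(c["T"]); q=c["camera_matrix"]@(T[:3,:3]@np.asarray(p)+T[:3,3]); return q[:2]/q[2]
def blobs(c,lo,hi,box,n=4,amin=8):
    hsv=cv2.cvtColor(c["pixels"],cv2.COLOR_RGB2HSV); m=cv2.inRange(hsv,np.array(lo),np.array(hi))
    k=np.zeros_like(m); x0,y0,x1,y1=box; k[y0:y1,x0:x1]=m[y0:y1,x0:x1]
    cs,_=cv2.findContours(k,cv2.RETR_EXTERNAL,cv2.CHAIN_APPROX_NONE)
    return k,sorted([q for q in cs if cv2.contourArea(q)>=amin],key=cv2.contourArea)[::-1][:n]
E
python3 - <<'E'
from h import *
t=dict(np.load("top0.npz")); s=dict(np.load("scene0.npz"))
B=(215,170,340,240)
for nm,lo,hi in [("blue",(100,120,40),(125,255,255)),("red",(0,170,60),(6,255,255)),("yel",(20,120,80),(35,255,255)),("dark",(0,0,0),(180,255,45)),("band",(4,60,80),(18,255,255))]:
    k,cs=blobs(t,lo,hi,B)
    for q in cs:
        m=cv2.moments(q);print(nm,cv2.contourArea(q),np.round([m['m10']/m['m00'],m['m01']/m['m00']],1),[np.round(v,1) for v in cv2.minAreaRect(q)], np.round(cv2.boxPoints(cv2.minAreaRect(q)),1).tolist())
a=cv2.resize(t["pixels"][168:242,212:342],None,fx=6,fy=6,interpolation=cv2.INTER_CUBIC)[:,:,::-1]
cv2.imwrite("pics/crop_top.png",a[:600,:800])
E
```

```text
blue 11.5 [304.5 209.6] [array([294.7, 205.9]), array([66.3, 23.8]), np.float64(13.0)] [[259.70001220703125, 210.10000610351562], [265.1000061035156, 186.89999389648438], [329.70001220703125, 201.8000030517578], [324.29998779296875, 225.0]]
blue 11.0 [268.2 187.7] [array([265. , 186.9]), array([61.6,  1.5]), np.float64(13.3)] [[234.89999389648438, 180.5], [235.1999969482422, 179.0], [295.20001220703125, 193.1999969482422], [294.79998779296875, 194.6999969482422]]
red 81.5 [228.3 188.6] [array([228.4, 188.4]), array([ 4.4, 23.8]), np.float64(14.0)] [[223.39999389648438, 199.39999389648438], [229.1999969482422, 176.3000030517578], [233.39999389648438, 177.39999389648438], [227.60000610351562, 200.39999389648438]]
yel 69.0 [248.6 219.5] [array([248.6, 219.4]), array([ 5.7, 15.1]), np.float64(11.3)] [[244.3000030517578, 226.3000030517578], [247.3000030517578, 211.5], [252.89999389648438, 212.60000610351562], [249.89999389648438, 227.39999389648438]]
dark 19.0 [245.4 230.1] [array([245.7, 229.9]), array([6.2, 4.8]), np.float64(53.1)] [[241.89999389648438, 228.8000030517578], [245.6999969482422, 226.0], [249.39999389648438, 230.89999389648438], [245.60000610351562, 233.8000030517578]]
band 72.0 [291.1 172.1] [array([291. , 172.5]), array([ 5., 20.]), np.float64(90.0)] [[281.0, 170.0], [301.0, 170.0], [301.0, 175.0], [281.0, 175.0]]
band 40.5 [303.4 205. ] [array([303.1, 204.8]), array([18.6,  3.5]), np.float64(11.3)] [[293.70001220703125, 204.6999969482422], [294.29998779296875, 201.3000030517578], [312.6000061035156, 204.89999389648438], [311.8999938964844, 208.39999389648438]]
```

View pics/crop_top.png

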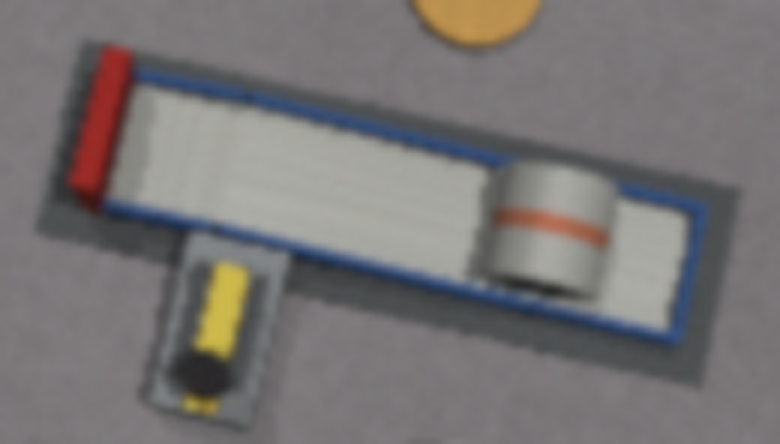

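The crop shows the copper-banded sleeve lying in the gutter near its low end, at crop (548,230). The red stop is top left, and the keeper is at (220,320) with its black knob at (203,372).

```bash
cat >> h.py <<'E'
def gw(P,p):
    x,y,a=P; p=np.asarray(p,float)
    return np.array([x+np.cos(a)*p[0]-np.sin(a)*p[1], y+np.sin(a)*p[0]+np.cos(a)*p[1], p[2]])
E
python3 - <<'E'
from h import *
from scipy.optimize import least_squares
t=dict(np.load("top0.npz")); s=dict(np.load("scene0.npz"))
cr=lambda u,v:np.array([(u+.5)/6-.5+212,(v+.5)/6-.5+168])
L=[((-.159,-.031,.024),cr(708,203)),((-.159,.031,.024),cr(678,343)),((.107,-.031,.072),cr(103,45)),((.107,.031,.072),cr(70,188)),((.095,-.031,.072),cr(133,52))]
f=lambda P:np.concatenate([proj(t,gw(P,p))-q for p,q in L])
r=least_squares(f,[.57,-.09,1.4]); P=r.x; print(P,np.degrees(P[2]),np.round(r.fun,1)); np.save("P.npy",P)
inv=lambda w:np.array([[np.cos(P[2]),np.sin(P[2])],[-np.sin(P[2]),np.cos(P[2])]])@(w[:2]-P[:2])
print("knob",inv(ray(t,cr(203,372),.085)))
print("band",inv(ray(t,(303.1,204.8),.060)))
# scene check
hsv=0
B=(170,170,300,255)
im=cv2.resize(s["pixels"][165:260,165:305],None,fx=5,fy=5,interpolation=cv2.INTER_CUBIC)[:,:,::-1].copy()
for p in [(-.159,-.031,.024),(-.159,.031,.024),(.095,-.031,.072),(.095,.031,.072),(.107,-.031,.072),(.034,.090,.085),(-.11,0,.037),(.045,0,.0267)]:
    u=(proj(s,gw(P,p))-[165,165]+.5)*5-.5; cv2.circle(im,tuple(int(v) for v in u),3,(0,255,0),-1)
cv2.imwrite("pics/crop_scene.png",im)
for n,uv in [("spare",(288,252)),("cup",(188,196)),("bottle",(205,147)),("block",(291,164)),("race",(292,284)),("b1",(367,187)),("b2",(336,276))]: print(n,inv(ray(t,uv,.04)),ray(t,uv,.04))
E
```

```text
[ 0.5788757  -0.05593621  1.37150846] 78.58164657710773 [ 0.1  0.1  0.4  0.   0.1 -0.  -0.3  0.  -0.3 -0.1]
knob [0.03500926 0.09337277]
band [-0.09029417 -0.00102632]
spare [-0.07962159  0.12073889] [ 0.44476371 -0.11007907  0.04      ]
cup [0.19978538 0.03919478] [0.58000845 0.14765442 0.04      ]
bottle [ 0.18906801 -0.09667216] [0.71106455 0.11025141 0.04      ]
block [-0.03971567 -0.10219472] [ 0.6711852  -0.11509744  0.04      ]
race [-0.10564816  0.19497619] [ 0.36684321 -0.12089366  0.04      ]
b1 [-0.24256082 -0.08638132] [ 0.61552725 -0.31079724  0.04      ]
b2 [-0.20766344  0.15163913] [ 0.38912643 -0.22946933  0.04      ]
```

View pics/crop_scene.png

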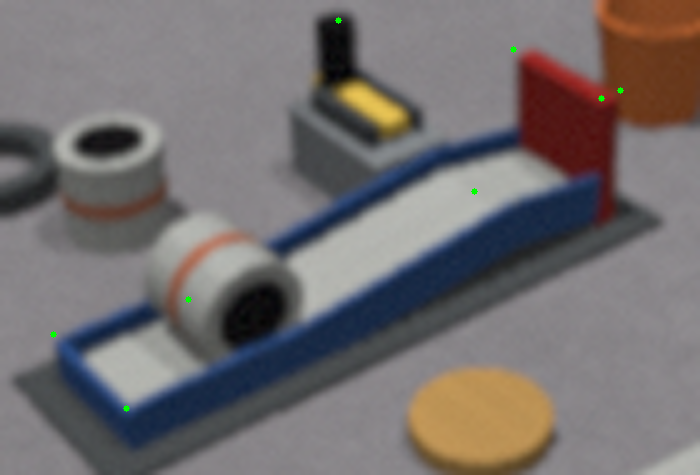

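The gutter pose fits with residuals of 0.4 px or less, and the scene view agrees to about 2 px. I'll turn the tool so its x axis lies uphill, and part-close the fingers.

{"name": "send_rows", "arguments": {"targets": [[0, 0, -0.16, 0, 0, 0, 0.12], [0, 0, -0.16, 0, 0, 0, 0.12], [0, 0, -0.16, 0, 0, 0, 0.12], [0, 0, -0.16, 0, 0, 0, 0.12], [0, 0, -0.16, 0, 0, 0, 0.12], [0, 0, -0.16, 0, 0, 0, 0.12], [0, 0, -0.155, 0, 0, 0, 0.12], [0, 0, 0, 0, 0, 0, 0.12]]}}

```text
time_s: 1.1
ee_pos: [0.1712, -0.6526, 0.2219]
eef_rot: [-3.141, -0.001, 1.37]
force: [-0.4, -0.1, -0.6]
finger_gap: 0.0158
```

```bash
cat > g.py <<'E'
from h import *
from bench import bot
from scipy.spatial.transform import Rotation as Ro
P=np.load("P.npy")
def to(*gs):
    s=bot.observe(); R=Ro.from_euler("xyz",s["eef_rot"]).as_matrix(); e=s["ee_pos"]
    c,a=np.cos(P[2]),np.sin(P[2]); d=e[:2]-P[:2]
    print("t",round(s["time_s"],2),"tcp gutter mm",np.round(1e3*np.array([c*d[0]+a*d[1],-a*d[0]+c*d[1],e[2]]),1),"F",np.round(s["force"],1),"gap",round(s["finger_gap"],4))
    des=Ro.from_euler("xyz",[np.pi,0,P[2]]).as_matrix(); print("turn",np.round(Ro.from_matrix(R.T@des).as_rotvec(),3))
    for g in gs: print(g,"shift",np.round(1e3*R.T@(gw(P,np.array(g)/1e3)-e),1))
    return s
E
python3 -c "
from g import *
print(to((-140,0,150))['joints'])"
```

```text
t 1.1 tcp gutter mm [-665.6  281.5  221.9] F [-0.4 -0.1 -0.6] gap 0.0158
turn [-0.    -0.001 -0.002]
(-140, 0, 150) shift [526.  280.6  72.5]
[ 1.44949879  0.48648932 -0.28804201  1.5219275   0.14521691  1.15530271
  0.93330833]
```

{"name": "send_rows", "arguments": {"targets": [[0, 0, 0, 50, 27, 4, 0.12], [0, 0, 0, 50, 27, 4, 0.12], [0, 0, 0, 50, 27, 4, 0.12], [0, 0, 0, 50, 27, 4, 0.12], [0, 0, 0, 50, 27, 4, 0.12], [0, 0, 0, 50, 27, 4, 0.12], [0, 0, 0, 50, 27, 4, 0.12], [0, 0, 0, 50, 27, 4, 0.12], [0, 0, 0, 50, 27, 4, 0.12], [0, 0, 0, 50, 27, 4, 0.12]]}}

```text
time_s: 2.35
ee_pos: [0.5359, -0.2148, 0.1824]
eef_rot: [3.142, 0.0, 1.368]
force: [0.7, -0.3, -0.2]
finger_gap: 0.0105
```

```bash
python3 -c "
from g import *
to((-140,0,150))"
```

```text
t 2.35 tcp gutter mm [-164.2   10.7  182.4] F [ 0.7 -0.3 -0.2] gap 0.0105
turn [ 0.     0.    -0.003]
(-140, 0, 150) shift [24.3 10.6 32.4]
```

Almost above the low end. I'll go there and check with the wrist camera.

{"name": "send_rows", "arguments": {"targets": [[0, 0, -0.003, 12, 5, 16, 0.12], [0, 0, 0, 12, 5.5, 16, 0.12], [0, 0, 0, 0, 0, 0, 0.12]]}}

```text
time_s: 2.72
ee_pos: [0.5486, -0.1946, 0.1486]
eef_rot: [-3.138, -0.0, 1.374]
force: [-0.1, -0.4, -0.5]
finger_gap: 0.0105
```

```bash
python3 - <<'E'
from g import *
from bench import viewer
s=to((-140,0,60))
w=viewer.read_camera("wrist")
T=np.eye(4);T[:3,:3]=Ro.from_euler("xyz",s["eef_rot"]).as_matrix();T[:3,3]=s["ee_pos"]
w["T"]=T@w["hand_eye"]; np.savez("w1.npz",**w)
im=w["pixels"][:,:,::-1].copy()
for p in [(-159,-31,24),(-159,31,24),(-155,-27,24),(-155,27,24),(-75,27,24),(-75,-27,24),(-94,-24,62),(-94,24,62),(0,27,33),(0,-27,33),(34,93,85)]:
    u=proj(w,gw(P,np.array(p)/1e3)); print(p,np.round(u)); cv2.circle(im,tuple(int(round(v)) for v in u),2,(0,255,0),-1)
cv2.imwrite("pics/w1.png",im)
E
```

```text
t 2.73 tcp gutter mm [-141.9    2.2  148.6] F [-0.1 -0.4 -0.5] gap 0.0105
turn [-0.004 -0.     0.002]
(-140, 0, 60) shift [ 1.9  2.6 88.6]
(-159, -31, 24) [290. 195.]
(-159, 31, 24) [235. 195.]
(-155, -27, 24) [286. 192.]
(-155, 27, 24) [239. 192.]
(-75, 27, 24) [237. 119.]
(-75, -27, 24) [289. 119.]
(-94, -24, 62) [289. 142.]
(-94, 24, 62) [237. 141.]
(0, 27, 33) [234.  36.]
(0, -27, 33) [292.  36.]
(34, 93, 85) [133. -37.]
```

View pics/w1.png

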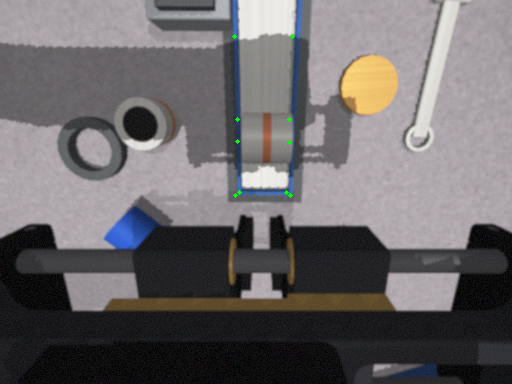

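The wrist view shows the sleeve (band at 267,137) and the gutter walls, about 3 px to the right of the prediction. The scene view was off in the same direction, so I'll measure the lateral offset.

```bash
python3 - <<'E'
from g import *
w=dict(np.load("w1.npz")); h=cv2.cvtColor(w["pixels"],cv2.COLOR_RGB2HSV)
c,a=np.cos(P[2]),np.sin(P[2])
inv=lambda q:1e3*np.array([[c,a],[-a,c]])@(q[:2]-P[:2])
m=cv2.inRange(h,np.array((100,120,40)),np.array((125,255,255)))
for v in (15,30,50,70,90,175,182):
    u=np.flatnonzero(m[v,225:310])+225; l,r=u.min()-.5,u.max()+.5
    x=inv(ray(w,(260,v),.024))[0]; z=.024+max(0,min(x,45)+75)*np.tan(np.radians(7))/1e3
    print(v,l,r,np.round(inv(ray(w,(l,v),z)),1),np.round(inv(ray(w,(r,v),z)),1))
b=cv2.inRange(h,np.array((4,60,50)),np.array((18,255,255))); b[:, :240]=0;b[:,290:]=0;b[:100]=0;b[180:]=0
ys,xs=np.nonzero(b); print("band",xs.mean(),ys.min(),ys.max(),inv(ray(w,(xs.mean(),(ys.min()+ys.max())/2),.037)), )
u=np.flatnonzero(m[:,266]);print("lip rows",u[(u>170)&(u<210)],[inv(ray(w,(266,q),.022)).round(1) for q in (u[(u>170)&(u<210)].max()+.5,)])
E
```

```text
15 232.5 300.5 [16.6 28. ] [ 16.8 -33.6]
30 232.5 299.5 [ 4.9 28.5] [  5.1 -33.5]
50 233.5 298.5 [-11.4  28.2] [-11.2 -33.5]
70 234.5 297.5 [-28.6  27.9] [-28.5 -33.6]
90 234.5 296.5 [-46.9  28.6] [-46.7 -33.7]
175 237.5 292.5 [-135.6   27.8] [-135.3  -33.3]
182 237.5 292.5 [-143.7   28. ] [-143.4  -33.6]
band 266.8139534883721 113 162 [-92.91602839  -4.16273508]
lip rows [190 191 192 193 194] [array([-158.9,   -4.1])]
```

```bash
python3 - <<'E'
import numpy as np
from h import gw
P=np.load("P.npy"); q=gw(P,(0,-.002,0)); P[:2]=q[:2]; np.save("P.npy",P)
from g import *
to((-139,0,70),(-139,0,28))
E
```

```text
t 2.77 tcp gutter mm [-142.9    3.7  149.6] F [ 0.4 -0.1  0.3] gap 0.0102
turn [-0.002  0.     0.001]
(-139, 0, 70) shift [ 3.9  3.9 79.6]
(-139, 0, 28) shift [  3.9   4.  121.6]
```

{"name": "send_rows", "arguments": {"targets": [[0, 0, 0, 2, 2, 30, 0.12], [0, 0, 0, 1, 2, 30, 0.12], [0, 0, 0, 0, 0, 30, 0.12], [0, 0, 0, 0, 0, 20, 0.12], [0, 0, 0, 0, 0, 10, 0.12], [0, 0, 0, 0, 0, 0, 0.12]]}}

```text
time_s: 3.52
ee_pos: [0.5544, -0.1929, 0.0305]
eef_rot: [-3.141, 0.0, 1.374]
force: [0.4, 0.9, 0.7]
finger_gap: 0.0106
```

```bash
python3 -c "
from g import *
to((-128,0,28));to((-100,0,28))"
```

```text
t 3.52 tcp gutter mm [-139.1   -1.1   30.5] F [0.4 0.9 0.7] gap 0.0106
turn [-0.     0.     0.003]
(-128, 0, 28) shift [11.1 -1.1  2.5]
t 3.52 tcp gutter mm [-139.1   -1.1   30.5] F [0.4 0.9 0.7] gap 0.0106
turn [-0.     0.     0.003]
(-100, 0, 28) shift [39.1 -1.   2.5]
```

{"name": "send_rows", "arguments": {"targets": [[0, 0, 0, 3, 0, 1, 0.12], [0, 0, 0, 3, 0, 1, 0.12], [0, 0, 0, 2, 0, 0, 0.12], [0, 0, 0, 2, 0, 0, 0.12], [0, 0, 0, 2, 0, 0, 0.12], [0, 0, 0, 2, 0, 0, 0.12], [0, 0, 0, 3, 0, 0, 0.12], [0, 0, 0, 3, 0, 0, 0.12], [0, 0, 0, 3, 0, 0, 0.12], [0, 0, 0, 3, 0, 0, 0.12]]}}

```text
time_s: 4.78
ee_pos: [0.5597, -0.1667, 0.0286]
eef_rot: [3.142, 0.0, 1.375]
force: [-0.9, -0.2, 0.7]
finger_gap: 0.0098
```

```bash
python3 -c "
from g import *
from bench import viewer
to((10,0,49))
c=viewer.read_camera('top')
k,cs=blobs(c,(4,60,80),(18,255,255),(215,180,340,240))
c0,a=np.cos(P[2]),np.sin(P[2])
for q in cs:
  u=np.mean(cv2.boxPoints(cv2.minAreaRect(q)),0);d=ray(c,u,.037)[:2]-P[:2]
  print(u,c0*d[0]+a*d[1],-a*d[0]+c0*d[1])
"
```

```text
t 4.78 tcp gutter mm [-112.4   -1.1   28.6] F [-0.9 -0.2  0.7] gap 0.0098
turn [0.    0.    0.003]
(10, 0, 49) shift [122.4  -0.7 -20.4]
[293.97296 202.66217] -0.06848658586895766 -0.003151425145258362
```

{"name": "send_rows", "arguments": {"targets": [[0, 0, 0, 2, 0, 0, 0.12], [0, 0, 0, 2, 0, -0.2, 0.12], [0, 0, 0, 3, 0, -0.4, 0.12], [0, 0, 0, 3, 0, -0.4, 0.12], [0, 0, 0, 3, 0, -0.4, 0.12], [0, 0, 0, 3, 0, -0.4, 0.12], [0, 0, 0, 4, 0, -0.5, 0.12], [0, 0, 0, 4, 0, -0.5, 0.12], [0, 0, 0, 4, 0, -0.5, 0.12], [0, 0, 0, 4, 0, -0.5, 0.12]]}}

```text
time_s: 6.08
ee_pos: [0.5658, -0.1353, 0.0324]
eef_rot: [3.142, 0.0, 1.375]
force: [-0.4, -2.0, 1.2]
finger_gap: 0.0102
```

```bash
cat > chk.py <<'E'
from g import *
from bench import viewer
import sys
to((10,0,43))
c=viewer.read_camera('top')
k,cs=blobs(c,(4,60,80),(18,255,255),(215,180,340,240))
c0,a=np.cos(P[2]),np.sin(P[2])
for q in cs:
  u=np.mean(cv2.boxPoints(cv2.minAreaRect(q)),0);d=ray(c,u,.042)[:2]-P[:2]
  print(u,c0*d[0]+a*d[1],-a*d[0]+c0*d[1])
if len(sys.argv)>1: cv2.imwrite(sys.argv[1],cv2.resize(c["pixels"][168:242,212:342],None,fx=6,fy=6,interpolation=cv2.INTER_CUBIC)[:,:,::-1])
E
python3 chk.py pics/c2.png
```

```text
t 6.08 tcp gutter mm [-80.3  -0.9  32.4] F [-0.4 -2.   1.2] gap 0.0102
turn [0.    0.    0.003]
(10, 0, 43) shift [ 90.4  -0.6 -10.6]
[281.5 199.5] -0.03546519390652014 -0.00315994039766952
```

View pics/c2.png

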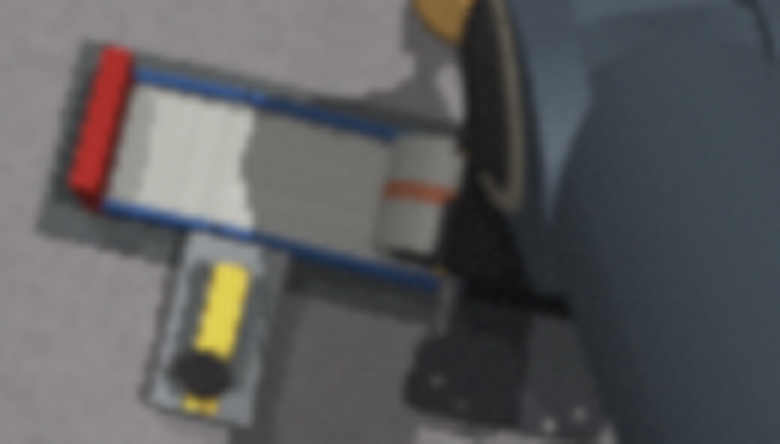

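The sleeve is square in the channel and in contact with the fingers (about 2 N). Its band is partly hidden by the arm. I'll keep going up.

{"name": "send_rows", "arguments": {"targets": [[0, 0, 0, 4, 0, -0.5, 0.12], [0, 0, 0, 5, 0, -0.6, 0.12], [0, 0, 0, 5, 0, -0.6, 0.12], [0, 0, 0, 5, 0, -0.6, 0.12], [0, 0, 0, 5, 0, -0.6, 0.12], [0, 0, 0, 5, 0, -0.6, 0.12], [0, 0, 0, 5, 0, -0.6, 0.12], [0, 0, 0, 5, 0, -0.6, 0.12], [0, 0, 0, 5, 0, -0.6, 0.12], [0, 0, 0, 5, 0, -0.6, 0.12]]}}

```text
time_s: 7.38
ee_pos: [0.5754, -0.0872, 0.0383]
eef_rot: [3.142, 0.0, 1.375]
force: [-0.3, -2.3, 0.8]
finger_gap: 0.0106
```

```bash
python3 chk.py; python3 - <<'E'
from g import *
from bench import viewer
s=bot.observe(); w=viewer.read_camera("wrist")
T=np.eye(4);T[:3,:3]=Ro.from_euler("xyz",s["eef_rot"]).as_matrix();T[:3,3]=s["ee_pos"];w["T"]=T@w["hand_eye"]
k,cs=blobs(w,(4,60,40),(18,255,255),(200,0,330,384))
for q in cs: print(cv2.boundingRect(q))
for x in (0,5,10): print(x,proj(w,gw(P,np.array((x,0,73))/1e3)))
s2=viewer.read_camera("scene");cv2.imwrite("pics/s3.png",cv2.resize(s2["pixels"][150:270,160:340],None,fx=4,fy=4)[:,:,::-1])
E
```

```text
t 7.38 tcp gutter mm [-31.3  -0.8  38.3] F [-0.3 -2.3  0.8] gap 0.0106
turn [0.    0.    0.003]
(10, 0, 43) shift [41.3 -0.7 -4.7]
[261.  194.5] 0.01835645875585986 -0.004088204920141215
(254, 139, 16, 85)
(228, 267, 9, 19)
(240, 303, 23, 9)
(200, 297, 19, 5)
0 [257.51363656 204.94016074]
5 [257.52889057 195.6432577 ]
10 [257.54447001 186.14800626]
```

View pics/s3.png

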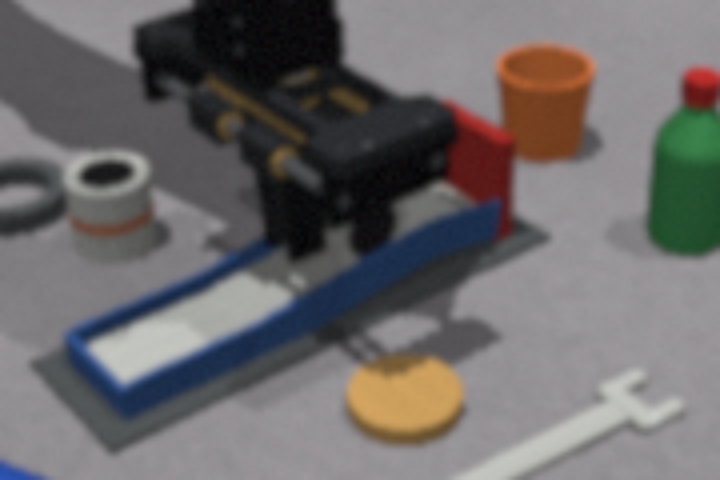

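The scene view shows the fingers behind the sleeve, low between the walls and with the bystanders untouched. I'll move up a bit more, then measure the sleeve with the wrist camera.

{"name": "send_rows", "arguments": {"targets": [[0, 0, 0, 4, 0, -0.5, 0.12], [0, 0, 0, 4, 0, -0.5, 0.12], [0, 0, 0, 4, 0, -0.5, 0.12], [0, 0, 0, 4, 0, -0.5, 0.12], [0, 0, 0, 4, 0, -0.5, 0.12]]}}

```text
time_s: 8.15
ee_pos: [0.5793, -0.0676, 0.0408]
eef_rot: [3.141, 0.0, 1.375]
force: [-0.5, -1.5, 1.1]
finger_gap: 0.0104
```

```bash
cat > wr.py <<'E'
from g import *
from bench import viewer
s=to((14,0,45)); w=viewer.read_camera("wrist")
T=np.eye(4);T[:3,:3]=Ro.from_euler("xyz",s["eef_rot"]).as_matrix();T[:3,3]=s["ee_pos"];w["T"]=T@w["hand_eye"]
k,cs=blobs(w,(4,60,40),(18,255,255),(200,0,330,260))
c0,a=np.cos(P[2]),np.sin(P[2])
for q in cs: print(cv2.boundingRect(q))
for x in range(20,80,10):
    th=np.radians(np.arange(360)); v=[proj(w,gw(P,(x/1e3+.025*np.cos(t),0,.0495+.025*np.sin(t))))[1] for t in th]
    print("sleeve at",x,"-> top row",round(min(v),1))
if len(__import__('sys').argv)>1: cv2.imwrite(__import__('sys').argv[1],w["pixels"][:,:,::-1])
E
python3 wr.py
```

```text
t 8.15 tcp gutter mm [-11.4  -0.8  40.8] F [-0.5 -1.5  1.1] gap 0.0104
turn [0.    0.    0.003]
(14, 0, 45) shift [25.4 -0.7 -4.2]
(254, 140, 16, 84)
(228, 238, 9, 11)
sleeve at 20 -> top row 146.2
sleeve at 30 -> top row 128.7
sleeve at 40 -> top row 110.5
sleeve at 50 -> top row 91.2
sleeve at 60 -> top row 71.0
sleeve at 70 -> top row 49.8
```

The sleeve is at about x 23.5, which is TCP + 35 mm as expected. Now slowly over the crest.

{"name": "send_rows", "arguments": {"targets": [[0, 0, 0, 3, 0, -0.4, 0.12], [0, 0, 0, 3, 0, -0.4, 0.12], [0, 0, 0, 3, 0, -0.4, 0.12], [0, 0, 0, 3, 0, -0.4, 0.12], [0, 0, 0, 3, 0, -0.4, 0.12], [0, 0, 0, 3, 0, -0.3, 0.12], [0, 0, 0, 2, 0, -0.2, 0.12], [0, 0, 0, 2, 0, 0, 0.12], [0, 0, 0, 1.5, 0, 0, 0.12], [0, 0, 0, 1.5, 0, 0, 0.12]]}}

```text
time_s: 9.45
ee_pos: [0.5841, -0.0431, 0.0432]
eef_rot: [-3.142, -0.0, 1.375]
force: [-0.8, 0.5, 0.4]
finger_gap: 0.0104
```

```bash
python3 wr.py
```

```text
t 9.45 tcp gutter mm [13.6 -0.6 43.2] F [-0.8  0.5  0.4] gap 0.0104
turn [-0.    -0.     0.003]
(14, 0, 45) shift [ 0.4 -0.6 -1.8]
(254, 100, 17, 89)
(231, 246, 7, 14)
(228, 237, 8, 19)
sleeve at 20 -> top row 185.4
sleeve at 30 -> top row 170.0
sleeve at 40 -> top row 153.9
sleeve at 50 -> top row 137.1
sleeve at 60 -> top row 119.5
sleeve at 70 -> top row 101.1
```

The sleeve has rolled into the dip (row 100, so x is about 70). I'll back off, let it settle, then lift clear and shut the fingers.

{"name": "send_rows", "arguments": {"targets": [[0, 0, 0, -5, 0, 0, 0.12], [0, 0, 0, -5, 0, -2, 0.12], [0, 0, 0, -5, 0, -20, 0.0], [0, 0, 0, 0, 0, -35, 0.0], [0, 0, 0, 0, 0, -35, 0.0], [0, 0, 0, 0, 0, -10, 0.0], [0, 0, 0, 0, 0, 0, 0.0]]}}

```text
time_s: 10.38
ee_pos: [0.5815, -0.0585, 0.1463]
eef_rot: [3.14, 0.0, 1.374]
force: [-0.0, -0.4, 0.5]
finger_gap: 0.0006
```

```bash
cat > knob.py <<'E'
from g import *
from bench import viewer
s=to((34,145,150),(34,145,66)); w=viewer.read_camera("wrist")
T=np.eye(4);T[:3,:3]=Ro.from_euler("xyz",s["eef_rot"]).as_matrix();T[:3,3]=s["ee_pos"];w["T"]=T@w["hand_eye"]
im=w["pixels"][:,:,::-1].copy()
for p in [(34,92,85),(70,0,73.5),(34,35,85),(95,-31,72),(95,31,72)]:
    u=proj(w,gw(P,np.array(p)/1e3)); print(p,np.round(u)); cv2.circle(im,tuple(int(round(v)) for v in u),2,(0,255,0),-1)
np.savez("w2.npz",**w)
import sys; cv2.imwrite(sys.argv[1],im)
E
python3 knob.py pics/w4.png
```

```text
t 10.38 tcp gutter mm [ -2.   -1.  146.3] F [-0.  -0.4  0.5] gap 0.0006
turn [0.002 0.    0.003]
(34, 145, 150) shift [  36.4 -145.9   -4. ]
(34, 145, 66) shift [  36.4 -146.1   80. ]
(34, 92, 85) [150. 159.]
(70, 0, 73.5) [259. 115.]
(34, 35, 85) [217. 159.]
(95, -31, 72) [296.  84.]
(95, 31, 72) [221.  84.]
```

View pics/w4.png

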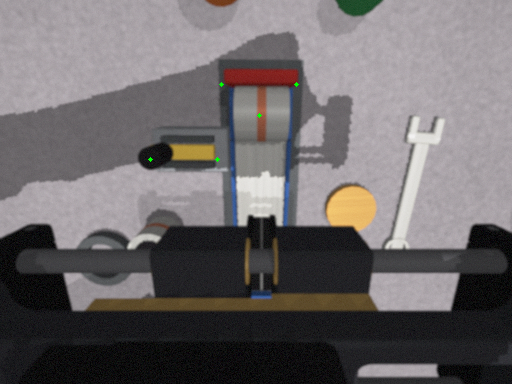

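The sleeve is parked against the red stop (band 262,113), and the knob at (148,158) matches the prediction. Now going to the outer side of the knob.

{"name": "send_rows", "arguments": {"targets": [[0, 0, 0.003, 12, -40, 0, 0.0], [0, 0, 0, 12, -40, 0, 0.0], [0, 0, 0, 12, -40, 0, 0.0], [0, 0, 0, 0, -17, 0, 0.0], [0, 0, 0, 0, 0, 0, 0.0], [0, 0, 0, 0, 0, 0, 0.0]]}}

```text
time_s: 11.18
ee_pos: [0.4553, 0.0034, 0.1452]
eef_rot: [3.141, -0.0, 1.37]
force: [0.7, 0.3, -0.3]
finger_gap: 0.0005
```

```bash
python3 -c "
from g import *
to((34,137,66))"
```

```text
t 11.18 tcp gutter mm [ 33.7 134.9 145.2] F [ 0.7  0.3 -0.3] gap 0.0005
turn [ 0.001 -0.    -0.001]
(34, 137, 66) shift [ 0.2 -2.2 79.2]
```

{"name": "send_rows", "arguments": {"targets": [[0, 0, 0, 0, -2, 25, 0.0], [0, 0, 0, 0, 0, 25, 0.0], [0, 0, 0, 0, 0, 20, 0.0], [0, 0, 0, 0, 0, 9, 0.0], [0, 0, 0, 0, 0, 0, 0.0]]}}

```text
time_s: 11.8
ee_pos: [0.4524, 0.0044, 0.0658]
eef_rot: [-3.141, -0.0, 1.371]
force: [0.7, 0.4, 0.6]
finger_gap: 0.0005
```

```bash
python3 -c "
from g import *
to((34,60,66))"
```

```text
t 11.8 tcp gutter mm [ 34.1 137.9  65.8] F [0.7 0.4 0.6] gap 0.0005
turn [-0.001 -0.    -0.   ]
(34, 60, 66) shift [-0.1 77.9 -0.2]
```

{"name": "send_rows", "arguments": {"targets": [[0, 0, 0, 0, 6, 0, 0.0], [0, 0, 0, 0, 4, 0, 0.0], [0, 0, 0, 0, 4, 0, 0.0], [0, 0, 0, 0, 4, 0, 0.0], [0, 0, 0, 0, 5, 0, 0.0], [0, 0, 0, 0, 6, 0, 0.0], [0, 0, 0, 0, 7, 0, 0.0], [0, 0, 0, 0, 7, 0, 0.0], [0, 0, 0, 0, 7, 0, 0.0], [0, 0, 0, 0, 7, 0, 0.0]]}}

```text
time_s: 13.05
ee_pos: [0.5081, -0.0069, 0.0661]
eef_rot: [-3.141, 0.0, 1.372]
force: [-1.8, 0.6, -0.1]
finger_gap: 0.0004
```

```bash
python3 -c "
from g import *
to((34,60,66))"
```

```text
t 13.05 tcp gutter mm [34.  81.1 66.1] F [-1.8  0.6 -0.1] gap 0.0004
turn [-0.  0.  0.]
(34, 60, 66) shift [-0.  21.1  0.1]
```

Pushing steadily at about 2 N. I'll slow down towards the end stop and watch the force.

{"name": "send_rows", "arguments": {"targets": [[0, 0, 0, 0, 5, 0, 0.0], [0, 0, 0, 0, 4, 0, 0.0], [0, 0, 0, 0, 3, 0, 0.0], [0, 0, 0, 0, 2, 0, 0.0], [0, 0, 0, 0, 2, 0, 0.0], [0, 0, 0, 0, 1, 0, 0.0]]}}

```text
time_s: 13.8
ee_pos: [0.5245, -0.0103, 0.0662]
eef_rot: [-3.141, 0.0, 1.372]
force: [-2.4, -1.1, -1.0]
finger_gap: 0.0001
```

```bash
python3 -c "
from g import *
to((34,60,66))"
```

```text
t 13.8 tcp gutter mm [34.  64.4 66.2] F [-2.4 -1.1 -1. ] gap 0.0001
turn [-0.  0.  0.]
(34, 60, 66) shift [0.  4.4 0.2]
```

{"name": "send_rows", "arguments": {"targets": [[0, 0, 0, 0, 1, 0, 0.0], [0, 0, 0, 0, 1, 0, 0.0], [0, 0, 0, 0, 1, 0, 0.0], [0, 0, 0, 0, 0, 0, 0.0]]}}

```text
time_s: 14.3
ee_pos: [0.5277, -0.0106, 0.0663]
eef_rot: [3.141, -0.0, 1.372]
force: [-1.2, -0.4, -0.9]
finger_gap: 0.0006
```

{"name": "send_rows", "arguments": {"targets": [[0, 0, 0, 0, 1, 0, 0.0], [0, 0, 0, 0, 0, 0, 0.0]]}}

```text
time_s: 14.55
ee_pos: [0.5286, -0.0108, 0.0663]
eef_rot: [3.141, -0.0, 1.372]
force: [-0.6, -0.9, -0.9]
finger_gap: 0.0003
```

{"name": "send_rows", "arguments": {"targets": [[0, 0, 0, 0, 1, 0, 0.0], [0, 0, 0, 0, 0, 0, 0.0]]}}

```text
time_s: 14.8
ee_pos: [0.5296, -0.011, 0.0663]
eef_rot: [3.141, -0.0, 1.372]
force: [-1.5, -1.1, -0.0]
finger_gap: 0.0006
```

{"name": "send_rows", "arguments": {"targets": [[0, 0, 0, 0, 1, 0, 0.0], [0, 0, 0, 0, 0, 0, 0.0]]}}

```text
time_s: 15.05
ee_pos: [0.5306, -0.0112, 0.0663]
eef_rot: [3.141, -0.0, 1.372]
force: [-2.3, -1.0, -0.4]
finger_gap: 0.0008
```

{"name": "send_rows", "arguments": {"targets": [[0, 0, 0, 0, 1, 0, 0.0], [0, 0, 0, 0, 0, 0, 0.0]]}}

```text
time_s: 15.3
ee_pos: [0.5316, -0.0114, 0.0663]
eef_rot: [3.141, -0.0, 1.372]
force: [-1.9, -0.1, -0.2]
finger_gap: 0.0008
```

{"name": "send_rows", "arguments": {"targets": [[0, 0, 0, 0, 1, 0, 0.0], [0, 0, 0, 0, 0, 0, 0.0]]}}

```text
time_s: 15.55
ee_pos: [0.5326, -0.0116, 0.0663]
eef_rot: [3.141, -0.0, 1.372]
force: [-1.2, -0.2, -0.2]
finger_gap: 0.0002
```

{"name": "send_rows", "arguments": {"targets": [[0, 0, 0, 0, 1, 0, 0.0], [0, 0, 0, 0, 1, 0, 0.0], [0, 0, 0, 0, 0, 0, 0.0]]}}

```text
time_s: 15.92
ee_pos: [0.5346, -0.012, 0.0663]
eef_rot: [3.141, -0.0, 1.372]
force: [-0.9, -0.5, -0.9]
finger_gap: 0.0003
```

{"name": "send_rows", "arguments": {"targets": [[0, 0, 0, 0, 1, 0, 0.0], [0, 0, 0, 0, 0, 0, 0.0]]}}

```text
time_s: 16.18
ee_pos: [0.5348, -0.0121, 0.0662]
eef_rot: [-3.141, 0.0, 1.372]
force: [-3.0, 0.4, 2.2]
finger_gap: 0.0006
```

{"name": "send_rows", "arguments": {"targets": [[0, 0, 0, 0, 1, 0, 0.0], [0, 0, 0, 0, 0, 0, 0.0]]}}

```text
time_s: 16.42
ee_pos: [0.5349, -0.0121, 0.0662]
eef_rot: [-3.139, 0.001, 1.372]
force: [-6.9, 0.8, 5.0]
finger_gap: 0.0006
```

```bash
python3 knob.py pics/w5.png
```

```text
t 16.43 tcp gutter mm [34.2 53.8 66.2] F [-6.9  0.8  5. ] gap 0.0006
turn [-0.003  0.001  0.001]
(34, 145, 150) shift [ -0.3 -91.4 -83.6]
(34, 145, 66) shift [ -0.2 -91.2   0.4]
(34, 92, 85) [195. 243.]
(70, 0, 73.5) [348. 181.]
(34, 35, 85) [290. 244.]
(95, -31, 72) [405. 139.]
(95, 31, 72) [298. 138.]
```

View pics/w5.png

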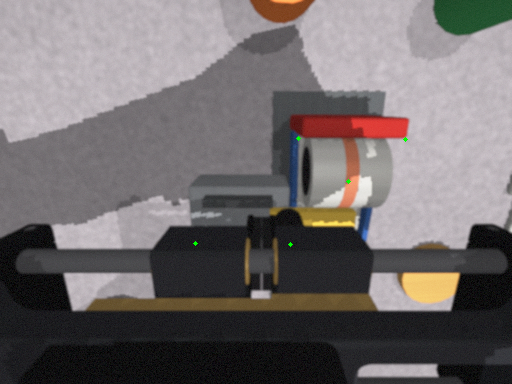

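The TCP stalled with the force rising to 7 N, so the keeper has hit its hard end. In the picture the bar lies across the channel behind the parked sleeve. I'll retreat and verify.

{"name": "send_rows", "arguments": {"targets": [[0, 0, 0, 0, -6, 0, 0.0], [0, 0, 0, 0, -15, 0, 0.0], [0, 0, 0, 0, -25, -10, 0.0], [0, 0, 0, 0, -30, -40, 0.0], [0, 0, 0, -30, 0, -50, 0.0], [0, 0, 0, -50, 0, -20, 0.0], [0, 0, 0, -50, 0, 0, 0.0], [0, 0, 0, -50, 0, 0, 0.0], [0, 0, 0, -50, 0, 0, 0.0], [0, 0, 0, 0, 0, 0, 0.0]]}}

```text
time_s: 17.73
ee_pos: [0.4148, -0.2268, 0.1862]
eef_rot: [3.141, 0.002, 1.364]
force: [0.2, 0.6, -0.7]
finger_gap: 0.0004
```

```bash
python3 chk.py pics/c6.png; python3 - <<'E'
from h import *
from bench import viewer
s=viewer.read_camera("scene"); cv2.imwrite("pics/s6.png",cv2.resize(s["pixels"][150:270,160:340],None,fx=4,fy=4,interpolation=cv2.INTER_CUBIC)[:,:,::-1])
E
```

```text
t 17.73 tcp gutter mm [-199.9  129.   186.2] F [ 0.2  0.6 -0.7] gap 0.0004
turn [ 0.001  0.002 -0.008]
(10, 0, 43) shift [211.1 127.3 142.9]
[241.10591 190.02353] 0.0706005329051342 -0.004040156781268154
```

View pics/c6.png

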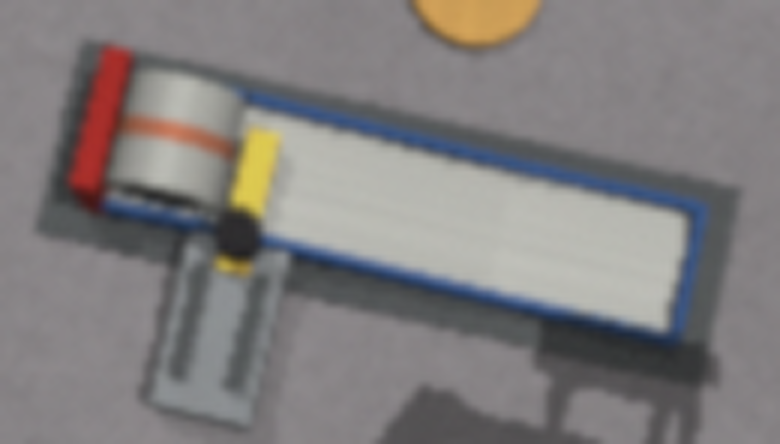

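View pics/s6.png

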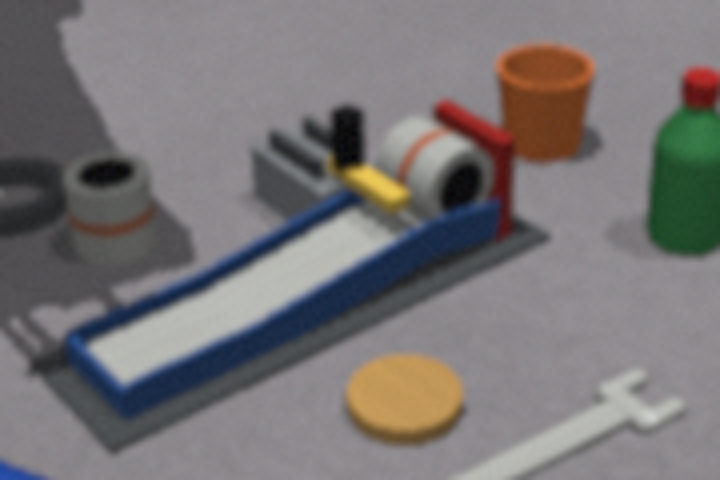

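The top crop shows the sleeve against the stop at (175,140), the keeper across at (255,170) and the knob at (238,233). The bystanders look unmoved. I'll check the keeper travel number, then hand in.

```bash
python3 - <<'E'
from g import *
t=dict(np.load("top0.npz")); c,a=np.cos(P[2]),np.sin(P[2])
for q in ((203,372),(238,233)):
    d=ray(t,((q[0]+.5)/6-.5+212,(q[1]+.5)/6-.5+168),.085)[:2]-P[:2]; print(1e3*(c*d[0]+a*d[1]),1e3*(-a*d[0]+c*d[1]))
print(bot.close_job())
E
```

```text
35.00925547802461 95.37277239072633
33.997245099915 37.34367452062881
the job is handed in; nothing more can be done
None
```

The sleeve is parked in the dip against the red stop, and the keeper is pushed all the way in behind it. I handed the job in at about 18 s, with the arm withdrawn.

- **Sleeve:** I pushed it up the slope with the fingertips, contact readings about 2 N, until it crossed the crest and rolled into the dip by itself. The last top view puts it at gutter x 70.6 mm, against 70 mm expected.
- **Keeper:** I moved the fingers away from the sleeve before touching the knob. I then pushed the knob until it stopped moving and the force rose from about 2 N to about 7 N. The top view puts the knob at y 37.3 mm, against 35 mm nominal. That gap is about the 2 mm by which the gutter's position across the channel differed between camera views.
- **Bystanders:** The ones visible in the last pictures look unmoved. The two blue look-alikes were outside those crops, and the fingers did not go near them while low.

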